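# Gauge the wall of a winch drum

### The arm

A 6-joint arm with a two-finger parallel gripper is mounted at the origin on the work surface. World frame = base frame: x ahead of the robot, y to its left, z up, the work surface at z = 0. Lengths are in mm, angles in degrees, forces in N, time in s.
With the tool pointing down it reaches from about 350 to 850 mm from the base axis. Payload 8.1 kg.
Tool frame: the origin (TCP) lies at the very end of the fingers, on their centre line; the grasp point (between the pads) lies 19 mm behind it (r.grip_depth is the distance from the TCP to the grasp point, in mm); y points along the fingers, z is the direction in which the jaws open and shut, and the axes are right-handed (so a half turn about y gives the same grasp; the last joint's range is limited). The gripper opens to 85 mm and grips with 20 to 120 N. Pads are 22 mm wide; open, the fingers measure 114 mm over their backs; the gripper's body (76 mm by 85 mm) begins 54 mm behind the grasp point. The pads swing forward as they close: fully open they stand 13 mm farther back than shut.
Start: joints at [64.32, 7.471, 85.268, -0, 87.261, -4.893], TCP at [212.915, 560.957, 231.292] pointing down, gripper open.
Joint ranges: [-169.43, 169.43], [-51.17, 129.36], [1.28, 143.12], [-76.62, 256.62], [0, 156.53], [-152.29, 152.29]. Speed limits (degrees/s): [136.94, 136.94, 159.86, 180, 180, 180].

### API

Orientations are given as [roll, pitch, yaw] about the fixed x, y, z axes, in that order (R = Rz(yaw) Ry(pitch) Rx(roll)).
In Python, from bench import readout, eyes, r gives the robot as it stands. The module is installed in compiled form; this text tells all that it offers.
- The arm moves only by the tool move_arm, never from a script. Its argument "motion" is text: rows parted by semicolons, each of 6 numbers parted by spaces: the shift along the world's x, y, z in cm, then the turn, a rotation vector about the world's x, y, z in degrees. A call has 1 to 10 rows; each row is the pose to reach, as a shift and turn from the pose commanded when the call began; what a row does not reach only later rows make up. A row lasts 1/12 s, in which the tool goes at most 41.7 mm and 7.16 degrees, less where a joint would pass 70% of its speed; a pose out of reach is approached as far as the arm can. A call with a gripper value outside its range is refused whole. "fingers" is the finger opening in cm, from 0 to 8.54, set as the call begins (left out, the last holds). The fingers move at their own pace and stop on an object; "squeeze" is the grip in N (left out, the last holds). Time passes only in rows, so rows that repeat a pose let the fingers close. It gives the time, the measured TCP pose, the force and the opening at its end, in the units of the state.
- readout.sense(): the state, without advancing time (a new reading comes with each control period).
- eyes.snapshot(name): name is "side" or "top" or "wrist"; returns a dict with "image" (420x560x3 uint8, blue, green, red), "fx", "fy", "cx", "cy" (pixels), "world_to_cam" (4x4, takes a point from world to camera coordinates). Camera axes: x right, y down, z forward; pixel columns grow to the right and rows downward; lengths in mm; the calibration is good to about 2 mm. A picture is of the moment at which its call begins. There is no depth.
- r.hand_in(): hands the job in, once; it reports no verdict.
The state is a dict: "time": time; "joint_pos": joint angles; "qd": joint speeds; "joint_efforts": joint torques, N m; "tool_pos": TCP position; "tcp_rot": TCP orientation; "ft_force": force on the tool from outside, world axes, zero at the start; "wrist_torque": the same for the moment, N m; "finger_gap": finger opening in mm.
Only numpy, scipy, OpenCV 4.12 (cv2) and the standard library are available. Lean on these libraries where they do the work, as an engineer would, in place of code of your own. Each camera call takes 0.05 s, during which the arm holds its last target. There are 200 camera calls.

### The job

Take the pen-shaped thickness gauge out of its wooden block and check it first: stand it upright on the thickest step of the steel calibration block, with its sprung rubber foot pushed about half way in, for about a second. Then set its foot on the middle of the bright bare-metal spot on the winch drum's sloping shoulder, the gauge square to the metal there and the foot again pushed about half way in, and keep it there: finish while holding the gauge on the spot. Press lightly throughout, never with the foot driven hard against its stop, and leave the drum, the calibration block and the other things on the bench where they are.

Things in the scene. Friction and masses are not known exactly. Their poses are not given: they have to be found in the camera images.
- gauge: Pen-shaped gauge, 131 mm long, 0.14 kg, standing foot down in its wooden block. Origin: centre of the foot's face when fully out; z runs from foot to handle. Along z: sliding rubber foot 10 mm diameter, 0-18 mm; steel nose 20 mm diameter, 18-54; black collar 33 mm diameter, 54-60; grey handle 60-126, section 26 (x) by 24 mm (y), flat sides to grip; black cap to 131.
- foot (a joint): How far the gauge's rubber foot is pushed in, m: 0 fully out, 0.008 at its stop. Its spring takes 1.2 N to begin to move and 6 N at the stop (0.6 N per mm); half way is 4 mm.
- foot_face (a point): Centre of the flat face of the gauge's rubber foot; it moves up along the gauge's z axis as the foot is pushed in. Axes as the gauge's.
- holder: Dark wooden block, 72 mm square, 60 mm high, fixed, with an upright through hole 23.5 mm in diameter at its middle; the collar of the gauge rests on the rim of the hole and the foot hangs free 6 mm above the table. Origin: centre of the underside.
- steps: Stepped steel calibration block, loose on the table, 100 mm long (x) and 25 mm wide (y), 0.25 kg: four level steps, each 25 mm by 25 mm, 5, 10, 15 and 20 mm high in order along +x. Origin: centre of the underside.
- thick_step (a point): Centre of the top face of the thickest step (20 mm above the table), z up.
- drum: Greenish bronze winch drum, upright, loose, 125 mm high, 2.6 kg, round about z: skirt 80 mm in radius up to 42 mm, conical shoulder rising inwards to radius 43 mm at 58 mm height (23.4 degrees from level), ribbed waist 41 mm, top flange 52 mm in radius from 114 mm up. Origin: centre of the underside. The bare spot is on the shoulder, on the drum's own +x side.
- spot: The spot on the drum's shoulder ground to bright bare metal, 24 mm across. Origin: its centre, on the surface, 62 mm from the drum's axis and 50 mm above the table; z is the outward normal of the metal there (23.4 degrees from vertical, leaning away from the drum's axis), x points up the slope towards the drum's axis.
- driver_long: Bystander: orange-handled screwdriver, 210 mm long, lying beyond the calibration block. Origin: middle of its length, on the table.
- driver_short: Bystander: orange-handled screwdriver, 150 mm long, lying beyond the calibration block. Origin: middle of its length, on the table.
- bearing: Bystander: roller bearing cage, 60 mm in diameter, 26 mm high, lying between the robot and the task's things. Origin: centre of the underside.
- chisel: Bystander: brass-coloured cold chisel, 160 mm long, 15 mm high, lying between the robot and the task's things. Origin: on the table, 2 mm from the middle of its length, tip along +x.
- gear: Bystander: bronze gear, 60 mm in diameter, 22 mm high, at the far left. Origin: centre of the underside.
- sleeve: Bystander: ribbed bronze sleeve, 92 mm in diameter, 62 mm high, on the right. Origin: centre of the underside.
- wrench: Bystander: flat dark wrench, 190 mm long, on the left. Origin: middle of its length, on the table.
- grease: Bystander: white jar, 72 mm in diameter, 70 mm high, at the far right. Origin: centre of the underside.
Mind the look-alikes: they are no part of the job. Leave any blue look-alike of the gauge alone.

How it is judged:
By the outcome, as a careful person would: the job done as asked, in the order asked, and still so for the second after the job is handed in, while the arm keeps its last pose, push and grip.
It also fails if it takes over 54 s, if anything falls off the work surface, if the arm or the gripper's body presses on something with over 40 N, if the wrist force passes 120 N, or if a joint passes its speed limit or range.

## Working session

There is one attempt and no reset: what is moved stays moved. The work goes in short steps, Python scripts to look and compute and a tool call to move; the robot and the scene stay as the last step left them, time stands still between calls to the robot, and variables do not carry over. Pictures are saved under pics/ and viewed, about 8 in all and at most 12, crops included, and the job is handed in when it is done.

Besides the shell and the picture viewer there is one more tool, called after ">>>" as a command line: name --argument value ..., lists and objects as JSON in quotes. move_arm: Moves the arm, as the interface text tells. Its arguments: {"type":"object","properties":{"motion":{"type":"string"},"fingers":{"type":"number"},"squeeze":{"type":"number"}},"required":["motion"]}

```bash
mkdir -p pics
python3 - <<'E'
from bench import readout, eyes, r
import cv2,numpy as np
s=readout.sense();print(s)
for n in("side","top"):
    d=eyes.snapshot(n);cv2.imwrite(f"pics/{n}0.png",cv2.resize(d["image"],(800,600),interpolation=cv2.INTER_CUBIC))
    print(n,d["fx"],d["fy"],d["cx"],d["cy"],np.round(d["world_to_cam"],4).tolist())
E
```

```text
{'time': 0.0, 'joint_pos': array([ 6.43211775e+01,  7.51533696e+00,  8.53319395e+01, -5.08197526e-04,
        8.72616076e+01, -4.89394725e+00]), 'qd': array([ 0.00233131, -0.04899855, -0.03936791,  0.00638466, -0.00656099,
        0.0096649 ]), 'joint_efforts': array([-1.86321129e-03, -5.69415450e+01, -5.00535142e+01, -3.48820486e-04,
        1.52858114e-02,  2.66778002e-06]), 'tool_pos': array([212.65867613, 560.43876257, 230.21655891]), 'tcp_rot': array([-9.01085304e+01,  8.78335106e-03, -2.07848588e+01]), 'ft_force': array([ 1.34333118, -0.47132776, -0.61321185]), 'wrist_torque': array([-0.01059507, -0.02451256,  0.00040982]), 'finger_gap': 85.84291775456984}
side 447.3355740580254 447.3355740580254 282.51072698461155 201.92563960407716 [[-0.9997, -0.0223, 0.0018, 559.4025], [-0.017, 0.7067, -0.7073, 53.4092], [0.0145, -0.7072, -0.7069, 1222.2098], [0.0, 0.0, 0.0, 1.0]]
top 445.45546516364885 445.45546516364885 281.42285982775286 208.96746129387455 [[0.0268, -0.9994, -0.0205, 3.679], [-0.9834, -0.0226, -0.1798, 580.9437], [0.1792, 0.025, -0.9835, 1031.0605], [0.0, 0.0, 0.0, 1.0]]
```

View pics/side0.png

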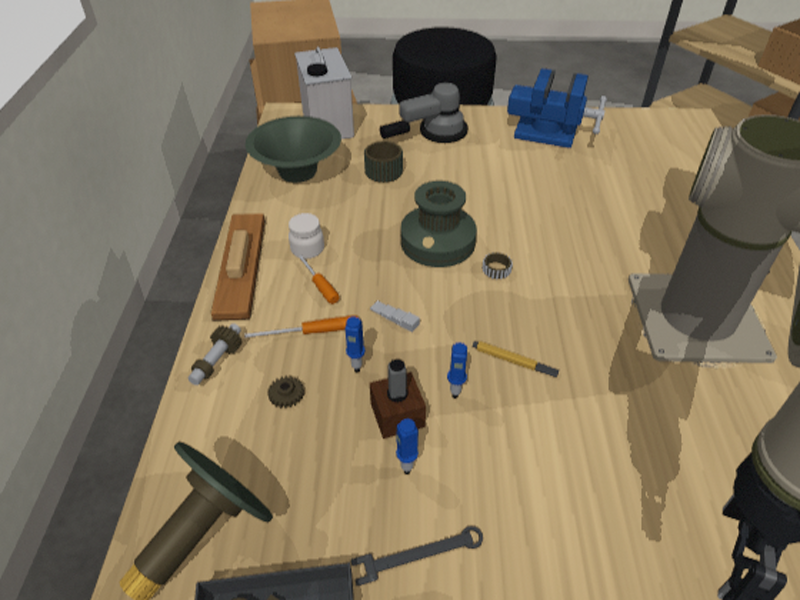

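View pics/top0.png

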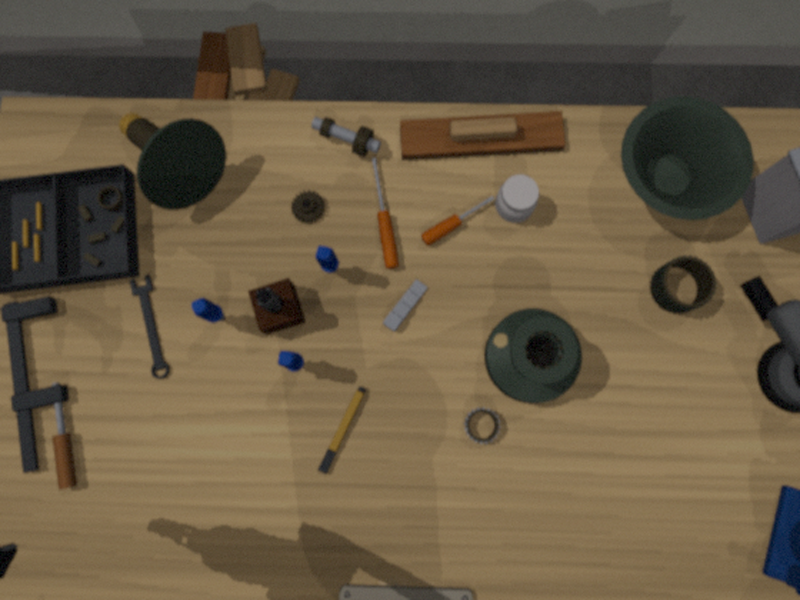

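The side view shows the grey gauge in the dark block at (397,390), the blue look-alikes around it, the steps at (396,316) and the spot at (428,242). The top view has the holder at (277,306), the steps at (406,305), the spot at (501,341) and the drum's top at about (543,350). I'll enlarge both.

Run:
```python
import cv2
from bench import eyes
t=eyes.snapshot("top")["image"];s=eyes.snapshot("side")["image"]
def crop(i,x0,y0,w,h,k,f):
    c=cv2.resize(i[y0:y0+h,x0:x0+w],None,fx=k,fy=k,interpolation=cv2.INTER_CUBIC)
    c=cv2.convertScaleAbs(c,alpha=1.6)
    for u in range(0,w,10): cv2.line(c,(u*k,0),(u*k,6 if u%50 else 14),(0,0,255),1)
    for v in range(0,h,10): cv2.line(c,(0,v*k),(6 if v%50 else 14,v*k),(0,0,255),1)
    cv2.imwrite(f,c)
crop(t,130,165,160,100,5,"pics/tc1.png")
crop(s,220,120,120,220,0+3,"pics/sc1.png") if 0 else crop(s,230,200,110,140,4,"pics/sc1.png")
```

```text
(no output)
```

View pics/tc1.png

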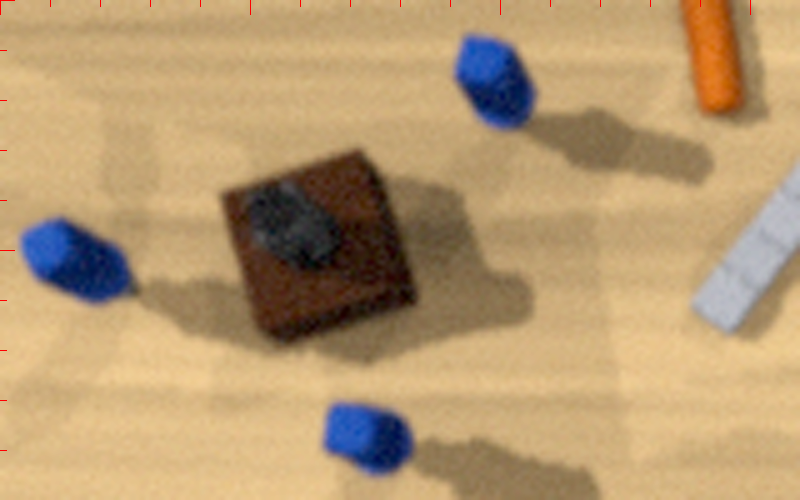

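View pics/sc1.png

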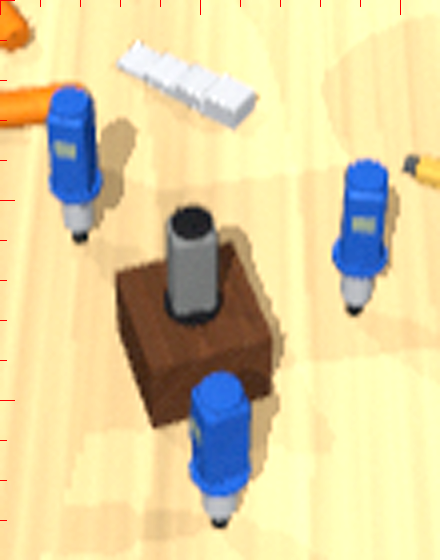

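Top crop: holder top corners near (222,195), (360,150), (400,293) and (262,330), with the cap at about (270,200). Side crop: cap (194,222), blue feet at (80,237), (353,309) and (219,522), thick end of the steps at about (230,95).

```bash
cat > h.py <<'E'
import numpy as np
from bench import readout, eyes, r
K={"side":(447.3356,282.5107,201.9256,[[-0.9997,-0.0223,0.0018,559.4025],[-0.017,0.7067,-0.7073,53.4092],[0.0145,-0.7072,-0.7069,1222.2098]]),
"top":(445.4555,281.4229,208.9675,[[0.0268,-0.9994,-0.0205,3.679],[-0.9834,-0.0226,-0.1798,580.9437],[0.1792,0.025,-0.9835,1031.0605]])}
def ray(c,u,v,z,k=None):
    f,cx,cy,M=k or K[c];M=np.array(M)[:3];R,t=M[:,:3],M[:,3]
    o=-R.T@t;d=R.T@np.array([(u-cx)/f,(v-cy)/f,1]);return o+d*(z-o[2])/d[2]
def proj(c,p,k=None):
    f,cx,cy,M=k or K[c];M=np.array(M)[:3];q=M[:,:3]@np.array(p)+M[:,3];return f*q[:2]/q[2]+[cx,cy]
E
python3 - <<'E'
from h import *
np.set_printoptions(precision=1,suppress=True)
tc=lambda x,y,z:ray("top",130+x/5,165+y/5,z)
sc=lambda x,y,z:ray("side",230+x/4,200+y/4,z)
ts=lambda x,y,z:ray("top",x*.7,y*.7,z)
ss=lambda x,y,z:ray("side",x*.7,y*.7,z)
print("holder",[tc(*p,60) for p in((222,195),(360,150),(400,293),(262,330))])
print("holder side",[sc(*p,60) for p in((116,272),(236,244),(271,345),(152,375))])
print("cap",tc(270,200,137),sc(194,222,137), "collar",sc(194,303,63),tc(310,243,63))
print("blue feet",[sc(*p,0) for p in((80,237),(353,309),(219,522))])
print("blue tops",tc(480,55,131),tc(45,240,131),tc(348,420,131))
print("steps thin/thick top",ts(417,284,15),ts(396,322,15),ss(414,318,20),ss(377,304,5), sc(228,98,20))
print("spot",ts(501,341,50),ss(428,242,50))
print("drum top",ts(543,350,125),ss(440,196,125))
print("bearing",ts(482,426,13),"chisel",ts(325,466,8),ts(363,392,8))
print("driver",ts(383,212,10),ts(392,265,10),ts(440,230,10))
E
```

```text
holder [array([585.6, 278.7,  60. ]), array([609.5, 212.6,  60. ]), array([539.5, 189.1,  60. ]), array([520. , 254.7,  60. ])]
holder side [array([609.3, 215.7,  60. ]), array([540.1, 193.8,  60. ]), array([519.6, 263.9,  60. ]), array([585.3, 285.2,  60. ])]
cap [569.3 235.8 137. ] [563.1 238.6 137. ] collar [563.4 238.6  63. ] [562.4 233.5  63. ]
blue feet [array([638.4, 144.6,  -0. ]), array([468. , 195.6,   0. ]), array([547. , 340.1,   0. ])]
blue tops [640.2 145.2 131. ] [549.7 338.5 131. ] [471.6 195.8 131. ]
steps thin/thick top [614.2  -6.7  15. ] [545.5  28.5  15. ] [539.4  35.3  20. ] [611.3 -13.3   5. ] [546.7  42.3  20. ]
spot [ 512.4 -150.1   50. ] [ 513.3 -146.7   50. ]
drum top [ 491.1 -205.4  125. ] [ 491.1 -201.4  125. ]
bearing [ 370.8 -122.7   13. ] chisel [297.  142.3   8. ] [422.9  82.4   8. ]
driver [747.4  58.1  10. ] [649.   38.8  10. ] [715.7 -45.9  10. ]
```

>>> move_arm --motion "3 -2.7 0 0 0 0;6 -5.4 0 0 0 0;9 -8.1 0 0 0 0;12 -10.8 0 0 0 0;15 -13.5 0 0 0 0;18 -16.3 0 0 0 0;21 -19.1 0 0 0 0;24 -21.9 0 0 0 0;27 -24.7 0 0 0 0;30 -27.5 0 0 0 0" --fingers 6

```text
time: 1.03
tool_pos: [514.0, 284.3, 231.2]
tcp_rot: [-90.0, 0.0, -20.8]
ft_force: [0.3, -0.5, -0.4]
finger_gap: 59.7
```

>>> move_arm --motion "2 -2 0 0 0 0;4 -4 0 0 0 0;5.1 -4.9 0 0 0 0;5.1 -4.9 0 0 0 0"

```text
time: 1.37
tool_pos: [565.7, 234.5, 230.8]
tcp_rot: [-90.0, -0.0, -21.0]
ft_force: [0.3, 0.6, -0.0]
finger_gap: 59.8
```

```bash
cat >> h.py <<'E'
import cv2
def wk(d): return (d["fx"],d["cx"],d["cy"],d["world_to_cam"])
def shot(n,f,box=None,k=1.4286,a=1.3):
    d=eyes.snapshot(n);i=d["image"];x,y,w,h=box or(0,0,560,420)
    c=cv2.convertScaleAbs(cv2.resize(i[y:y+h,x:x+w],None,fx=k,fy=k,interpolation=cv2.INTER_CUBIC),alpha=a)
    cv2.imwrite(f,c);import pickle;pickle.dump(wk(d),open(f+".pkl","wb"));return d
E
python3 - <<'E'
from h import *
s=readout.sense();print(s["time"],s["tool_pos"],s["tcp_rot"],s["finger_gap"])
shot("wrist","pics/w1.png")
E
```

```text
1.3667 [565.69388503 234.51820667 230.7897433 ] [-9.00438185e+01 -1.33903993e-02 -2.09806533e+01] 59.8076112841047
```

View pics/w1.png

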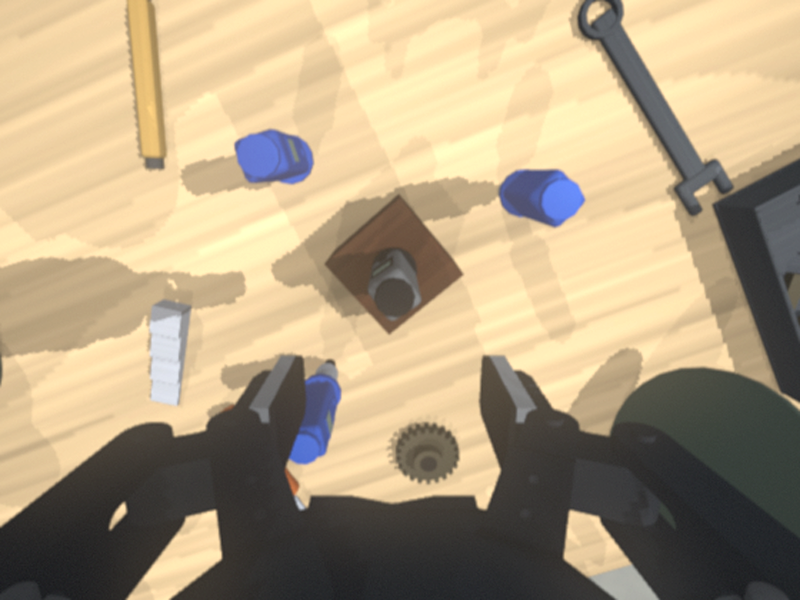

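The wrist view shows the holder top corners at (399,195), (462,272), (390,333) and (326,264), the cap at (395,297) and the steps at (150–190,302–404). Next I'll crop the gauge to get its yaw.

Run:
```python
from h import *
import pickle
shot("wrist","pics/w2.png",(225,130,110,110),5,1.2)
k=pickle.load(open("pics/w1.png.pkl","rb"))
W=lambda x,y,z:np.round(ray(0,x*.7,y*.7,z,k),1)
print([W(*p,60) for p in((399,195),(462,272),(390,333),(326,264))])
print("cap",W(395,297,137)); print("steps", W(170,302,20),W(151,330,20),W(187,330,20),W(169,400,5))
print("step corners thick top", W(152,305,20),W(190,307,20),W(184,330,20),W(150,330,20))
```

```text
[array([517.7, 257.6,  60. ]), array([585.3, 281. ,  60. ]), array([610.5, 215.2,  60. ]), array([544.4, 191.1,  60. ])]
cap [564.7 236.2 137. ]
steps [532.8  47.9  20. ] [549.   20.7  20. ] [560.   49.3  20. ] [617.9  -8.1   5. ]
step corners thick top [529.8  32.6  20. ] [542.7  61.4  20. ] [559.1  46.9  20. ] [548.7  19.9  20. ]
```

View pics/w2.png

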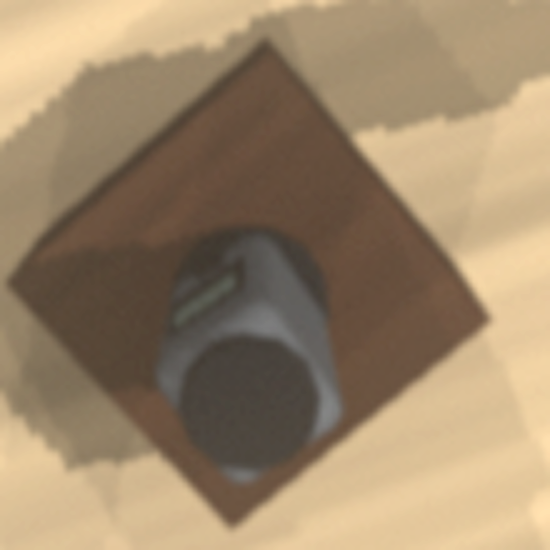

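Run:
```python
from h import *
import pickle
k=pickle.load(open("pics/w1.png.pkl","rb"))
W=lambda x,y,z:ray(0,225+x/5,130+y/5,z,k)
az=lambda a,b,z:np.degrees(np.arctan2(*(W(*b,z)-W(*a,z))[1::-1]))
print("holder",az((10,283),(265,40),60),az((265,40),(490,320),60))
for a,b,z in(((160,372),(252,305),130),((252,305),(341,408),130),((160,382),(240,478),130),((172,325),(240,285),118),((172,307),(240,262),118)): print(az(a,b,z))
R=np.array(k[3])[:3,:3];print("cam",-R.T@np.array(k[3])[:3,3],R[2])
```

```text
holder 112.03724420779099 18.511919775862385
105.71807632472556
19.166140596107546
17.189353206441723
99.93970517953679
102.8833750408848
cam [501.12318578 258.83054416 373.37421713] [ 0.25326007 -0.09725551 -0.96249712]
```

>>> move_arm --motion "0 0 -1 0 0 6;0 0 -2 0 0 12;0 0 -3 0 0 18;0 0 -4 0 0 24;0 0 -5 0 0 30;0 0 -6 0 0 36;0 0 -6 0 0 36"

```text
time: 2.05
tool_pos: [561.4, 238.2, 168.7]
tcp_rot: [-90.0, 0.2, 15.6]
ft_force: [-0.2, 0.5, -0.7]
finger_gap: 60.0
```

Run:
```python
from h import *
s=readout.sense();print(s["time"],s["tool_pos"],s["tcp_rot"],s["finger_gap"],s["ft_force"])
```

```text
2.05 [561.40769049 238.19213169 168.74911866] [-89.98312276   0.23289854  15.61748153] 59.997083141531114 [-0.17748141  0.46967754 -0.69610634]
```

>>> move_arm --motion "0 0 -2.5 0 0 0;0 0 -5 0 0 0;0 0 -7 0 0 0;0 0 -8.5 0 0 0;0 0 -8.5 0 0 0;0 0 -8.5 0 0 0"

```text
time: 2.55
tool_pos: [562.8, 237.7, 86.1]
tcp_rot: [-90.0, 0.1, 15.1]
ft_force: [-0.3, 0.8, 0.2]
finger_gap: 60.3
```

>>> move_arm --motion "0 0 0 0 0 0;0 0 0 0 0 0;0 0 0 0 0 0;0 0 0 0 0 0;0 0 0 0 0 0;0 0 0 0 0 0" --fingers 1.5 --squeeze 40

```text
time: 3.05
tool_pos: [565.0, 237.5, 88.2]
tcp_rot: [-90.0, -0.2, 15.2]
ft_force: [-1.1, 0.0, 7.1]
finger_gap: 23.6
```

>>> move_arm --motion "0 0 0 0 0 0;0 0 0 0 0 0;0 0 0 0 0 0;0 0 0 0 0 0"

```text
time: 3.38
tool_pos: [565.0, 237.5, 88.2]
tcp_rot: [-90.0, -0.2, 15.2]
ft_force: [-0.7, 0.1, 7.3]
finger_gap: 23.5
```

>>> move_arm --motion "0 0 2 0 0 0;0 0 4.5 0 0 0;0 0 7.5 0 0 0;0 0 10 0 0 0;0 -2 10.5 0 0 0;0 -5 10.5 0 0 0;-0.5 -8.5 10.5 0 0 0;-1 -12 10.5 0 0 0;-1.5 -14.5 10.5 0 0 0;-1.5 -15.7 10.5 0 0 0"

```text
time: 4.22
tool_pos: [548.1, 76.9, 191.4]
tcp_rot: [-90.0, 0.0, 15.1]
ft_force: [0.1, -0.1, -1.7]
finger_gap: 23.7
```

>>> move_arm --motion "0 0 0 0 0 0;0 0 0 0 0 0;0 0 0 0 0 0"

```text
time: 4.47
tool_pos: [549.1, 80.9, 191.4]
tcp_rot: [-90.0, -0.0, 15.2]
ft_force: [0.3, 0.4, -1.2]
finger_gap: 23.8
```

Run:
```python
from h import *
s=readout.sense();print(s["time"],s["tool_pos"],s["tcp_rot"],s["finger_gap"],s["ft_force"])
d=shot("wrist","pics/w3.png")
for p in((547,38,20),(549,80,96)): print(proj(0,p,wk(d))*1.4286)
```

```text
4.4667 [549.09927119  80.87613243 191.38791424] [-8.99685279e+01 -1.93396622e-02  1.52251832e+01] 23.814449778924292 [ 0.26393674  0.36413572 -1.15039602]
[335.26438175 251.72284018]
[390.78770574 298.38436629]
```

View pics/w3.png

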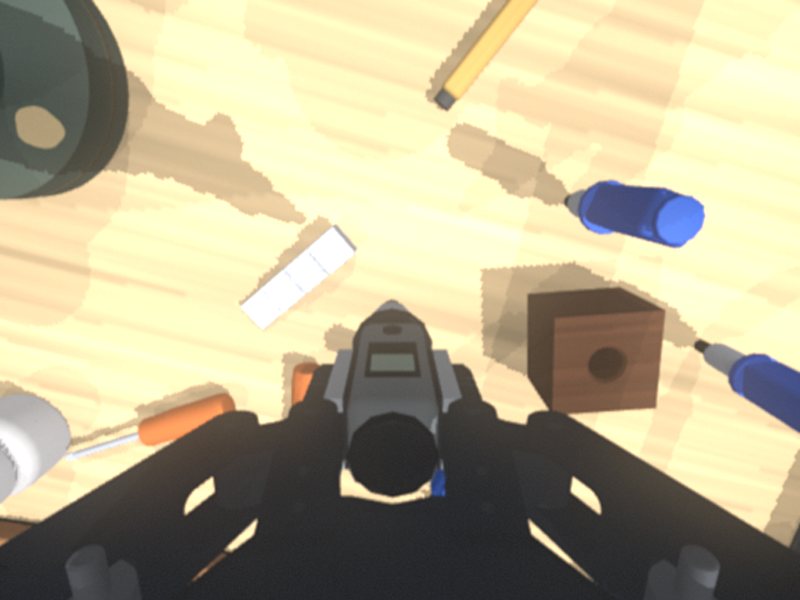

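The gauge is held straight. The steps run from (240,305) to (355,248), with the thick end at upper right, and the spot is at (40,127). I'll take one darker composite crop of both.

Run:
```python
from h import *
d=eyes.snapshot("wrist");i=d["image"]
a=i[145:245,160:260];b=i[55:125,0:100]
c=np.vstack([cv2.resize(a,None,fx=6,fy=6,interpolation=3)]);e=cv2.resize(b,None,fx=4,fy=4,interpolation=3)
c=cv2.convertScaleAbs(c,alpha=.75)
cv2.imwrite("pics/w4.png",c[:540])
g=b.astype(int).sum(2);
hsv=cv2.cvtColor(i,cv2.COLOR_BGR2HSV)
m=np.zeros(g.shape,np.uint8);m[20:50,5:50]=(g[20:50,5:50]>250)
n,l,st,ce=cv2.connectedComponentsWithStats(m);print(st,ce+[0,55])
for j in range(1,n):
    if st[j,4]>100: print("spot",ray(0,ce[j][0],ce[j][1]+55,50,wk(d)))
import pickle;pickle.dump(wk(d),open("pics/w4.pkl","wb"))
```

```text
[[   0    0  100   70 6209]
 [  10   20   36   29  791]] [[52.42003543 89.578354  ]
 [26.57901391 88.88495575]]
spot [ 513.75846645 -149.77122489   50.        ]
```

View pics/w4.png

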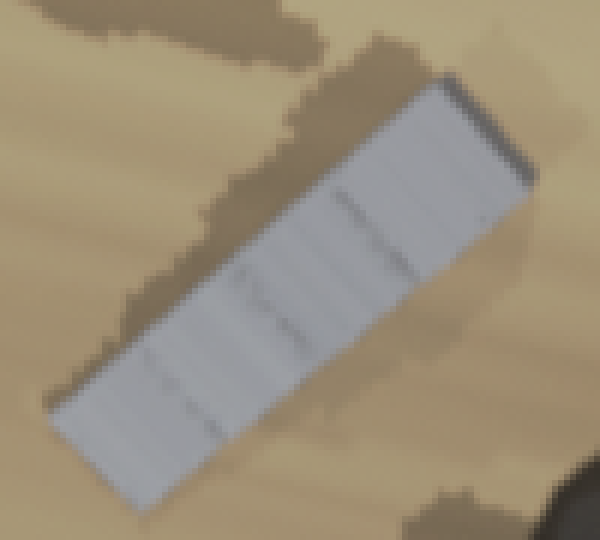

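Thick-step top corners in the crop are (440,82), (530,187), (420,277) and (335,188); the thin end is at (50,412)–(142,512).

Run:
```python
from h import *
import pickle
k=pickle.load(open("pics/w4.pkl","rb"));np.set_printoptions(precision=1,suppress=True)
W=lambda x,y,z:ray(0,160+x/6,145+y/6,z,k)
P=[W(*p,20) for p in((440,82),(530,187),(420,277),(335,188))]
print(P,np.mean(P,0));print(W(50,412,5),W(142,512,5))
print(readout.sense()["tool_pos"])
# side & top recheck: predicted pixel
c=np.mean(P,0)
print("in top800",proj("top",c)/.7,"side crop",(proj("side",c)-[230,200])*4)
```

```text
[array([529.8,  32.8,  20. ]), array([543.2,  51.8,  20. ]), array([563.6,  37.1,  20. ]), array([552.2,  19.6,  20. ])] [547.2  35.3  20. ]
[610.5 -24.5   5. ] [625.4  -4.4   5. ]
[549.   81.2 191.2]
in top800 [392.1 320.6] side crop [227.5  90.2]
```

>>> move_arm --motion "-0.1 -2 -1 0 0 0;-0.2 -4 -2 0 0 0;-0.2 -4.5 -3.5 0 0 0;-0.2 -4.5 -6 0 0 0;-0.2 -4.5 -7.8 0 0 0;-0.2 -4.5 -8.4 0 0 0;-0.2 -4.5 -8.4 0 0 0;-0.2 -4.5 -8.4 0 0 0;-0.2 -4.5 -8.4 0 0 0"

```text
time: 5.32
tool_pos: [548.1, 35.4, 108.9]
tcp_rot: [-90.0, -0.1, 15.3]
ft_force: [0.4, -1.0, -0.2]
finger_gap: 23.2
```

Run:
```python
from h import *
s=readout.sense();print(s["time"],s["tool_pos"],s["tcp_rot"],s["finger_gap"],s["ft_force"])
a=eyes.snapshot("side")["image"][195:255,255:325];b=eyes.snapshot("top")["image"][195:255,240:310];w=eyes.snapshot("wrist")["image"][150:320,200:340]
c=np.hstack([cv2.resize(a,None,fx=7,fy=7,interpolation=3),np.zeros((420,10,3),np.uint8),cv2.resize(w,(300,364),interpolation=3).__class__(0) if 0 else cv2.copyMakeBorder(cv2.resize(w,(300,364),interpolation=3),0,56,0,0,0)])
cv2.imwrite("pics/c5.png",c)
```

```text
5.3167 [548.07010962  35.41877408 108.9311168 ] [-90.03894307  -0.12706     15.26031145] 23.24553857091878 [ 0.36967443 -0.97646744 -0.17979917]
```

View pics/c5.png

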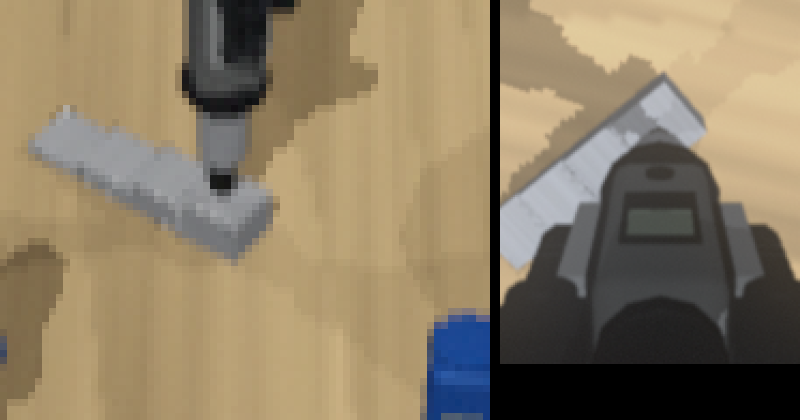

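>>> move_arm --motion "0 0 -0.1 0 0 0;0 0 -0.2 0 0 0;0 0 -0.3 0 0 0;0 0 -0.4 0 0 0;0 0 -0.4 0 0 0;0 0 -0.4 0 0 0"

```text
time: 5.97
tool_pos: [546.8, 34.9, 103.1]
tcp_rot: [-90.0, 0.0, 15.2]
ft_force: [0.2, -0.1, -0.7]
finger_gap: 23.6
```

Run:
```python
from h import *
for n in range(4):
    s=readout.sense();print(s["time"],s["tool_pos"].round(1),s["ft_force"].round(2)); eyes.snapshot("side")
```

```text
5.9667 [546.8  34.9 103.1] [ 0.19 -0.14 -0.7 ]
6.0167 [546.9  34.9 103.2] [ 0.07 -0.3  -1.46]
6.0667 [546.9  34.9 103.3] [-1.25 -0.46 -1.61]
6.1167 [546.9  35.  103.3] [-0.1  -0.69 -1.5 ]
```

>>> move_arm --motion "0 0 -0.1 0 0 0;0 0 -0.2 0 0 0;0 0 -0.2 0 0 0;0 0 -0.2 0 0 0;0 0 -0.2 0 0 0"

```text
time: 6.58
tool_pos: [547.1, 35.0, 101.5]
tcp_rot: [-90.0, -0.0, 15.2]
ft_force: [0.0, 0.5, 0.4]
finger_gap: 23.6
```

```bash
cat > q.py <<'E'
from h import *
P=[];F=[]
for n in range(4):
    s=readout.sense();P.append(s["tool_pos"]);F.append(s["ft_force"]);eyes.snapshot("side")
print(s["time"],np.mean(P,0).round(1),np.mean(F,0).round(2),np.std(F,0).round(2),s["tcp_rot"].round(2),s["finger_gap"])
E
python3 q.py
```

```text
6.7333 [547.1  34.9 101.5] [0.22 0.13 0.27] [0.31 0.5  0.22] [-9.000e+01 -2.000e-02  1.521e+01] 23.938811670573855
```

>>> move_arm --motion "0 0 -0.1 0 0 0;0 0 -0.2 0 0 0;0 0 -0.3 0 0 0;0 0 -0.36 0 0 0;0 0 -0.36 0 0 0"

```text
time: 7.2
tool_pos: [547.1, 34.9, 97.8]
tcp_rot: [-90.0, -0.0, 15.2]
ft_force: [0.4, 0.2, 2.1]
finger_gap: 23.7
```

```bash
python3 q.py
```

```text
7.35 [547.1  34.9  97.9] [ 0.27 -0.02  2.34] [0.23 0.13 0.38] [-9.001e+01 -2.000e-02  1.522e+01] 23.2176652511779
```

>>> move_arm --motion "0 0 0 0 0 0;0 0 0 0 0 0;0 0 0 0 0 0;0 0 0 0 0 0;0 0 0 0 0 0;0 0 0 0 0 0;0 0 0 0 0 0;0 0 0 0 0 0;0 0 0 0 0 0;0 0 0 0 0 0"

```text
time: 8.23
tool_pos: [547.0, 34.9, 97.8]
tcp_rot: [-90.0, -0.0, 15.2]
ft_force: [1.6, -1.1, 1.8]
finger_gap: 23.1
```

>>> move_arm --motion "0 0 0 0 0 0;0 0 0 0 0 0;0 0 0 0 0 0;0 0 0 0 0 0"

```text
time: 8.57
tool_pos: [547.0, 34.9, 97.8]
tcp_rot: [-90.0, -0.0, 15.2]
ft_force: [1.6, -0.5, 2.7]
finger_gap: 23.1
```

>>> move_arm --motion "0 0 0.2 0 0 0;0 0 0.6 0 0 0;0 0 1.5 0 0 0;0 0 3.5 0 0 0;0 0 6.5 0 0 0;0 0 9.5 0 0 0;0 0 12 0 0 0;0 0 13 0 0 0;0 0 13 0 0 0"

```text
time: 9.32
tool_pos: [548.3, 35.0, 231.1]
tcp_rot: [-90.1, -0.3, 15.2]
ft_force: [-0.3, 0.4, -1.7]
finger_gap: 23.5
```

```bash
python3 q.py
python3 - <<'E'
from h import *
from scipy.spatial.transform import Rotation as Ro
# joint estimates: drum axis candidates and spot
S=np.array([513.2,-149,50]);print([np.degrees(np.arctan2(*(S-np.array(a))[1::-1])) for a in((491.1,-205.4,0),(491.1,-201.4,0))])
d=shot("wrist","pics/w6.png");print(proj(0,S,wk(d))*1.4286)
E
```

```text
9.4667 [546.9  35.  227.9] [-0.26  0.05 -1.83] [0.18 0.56 0.43] [-89.94   0.18  15.21] 23.538816852046423
[np.float64(68.60257000207416), np.float64(67.13213647297525)]
[145.65109205 156.64496339]
```

>>> move_arm --motion "-0.4 -3.5 0 0 0 0;-0.8 -7 0 0 0 0;-1.2 -10.5 0 0 0 0;-1.6 -13.5 0 0 0 0;-1.7 -14.7 0 0 0 0;-1.7 -14.7 0 0 0 0;-1.7 -14.7 0 0 0 0"

```text
time: 10.15
tool_pos: [529.3, -112.1, 226.3]
tcp_rot: [-89.9, 0.1, 15.1]
ft_force: [0.5, 0.7, -1.6]
finger_gap: 23.4
```

```bash
python3 q.py
python3 - <<'E'
from h import *
d=shot("wrist","pics/w7.png",None,1.4286,1.1);k=wk(d)
import pickle
print(proj(0,(513.3,-149,50),k)*1.4286,proj(0,(491.1,-203,125),k)*1.4286)
E
```

```text
10.3 [ 529.6 -111.3  226.7] [-0.    0.05 -1.56] [0.51 0.64 0.35] [-8.995e+01  4.000e-02  1.528e+01] 23.441619217321826
[347.14024085 232.90448536] [246.0199967  185.45897322]
```

View pics/w7.png

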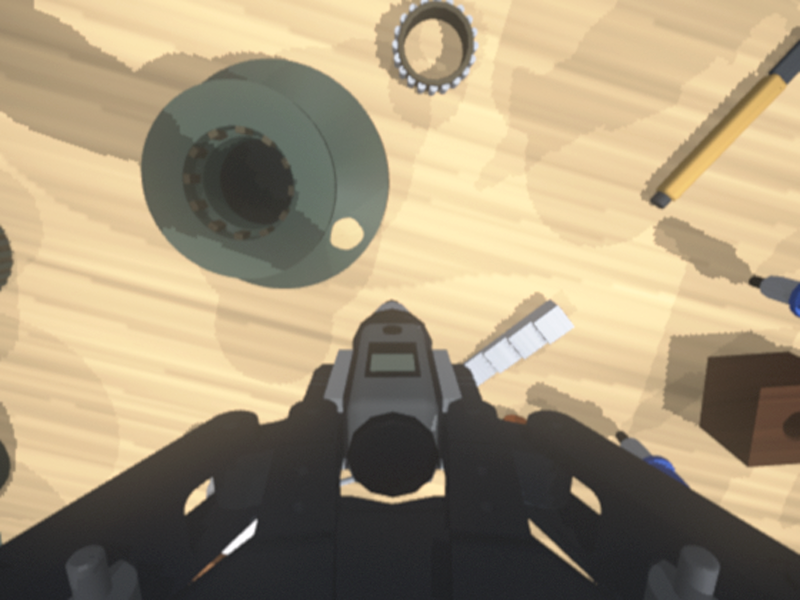

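The spot is at (347,233), where predicted, with the flange touching its left edge in the view. The flange circle spans 142–336 × 79–280, and the skirt reaches x = 389 and y = 58 to 288. I'll fit the drum axis to these.

Run:
```python
from h import *
import pickle
from scipy.optimize import least_squares
k=pickle.load(open("pics/w7.png.pkl","rb"))
t=np.linspace(0,2*np.pi,180)
def ext(a,r,z): 
    q=np.array([proj(0,(a[0]+r*np.cos(x),a[1]+r*np.sin(x),z),k)*1.4286 for x in t]);return q.min(0),q.max(0)
def res(a):
    l,h=ext(a,52,125);l2,h2=ext(a,80,42)
    return [l[0]-142,h[0]-336,l[1]-79,h[1]-280,h2[0]-389,l2[1]-58,h2[1]-288]
s=least_squares(res,[491,-203],diff_step=1e-3);a=s.x;print(a,s.fun.round(1))
d=eyes.snapshot("wrist");g=d["image"].astype(int).sum(2);m=np.zeros(g.shape,np.uint8);m[145:180,225:262]=g[145:180,225:262]>420
n,l,st,ce=cv2.connectedComponentsWithStats(m);j=1+st[1:,4].argmax();print(st[j]);S=ray(0,*ce[j],50,wk(d));print(S)
b=st[j];R0=ray(0,b[0]+b[2],ce[j][1],50,wk(d));
v=(S-[*a,50])[:2];print(np.hypot(*v),np.degrees(np.arctan2(v[1],v[0])))
```

```text
[ 491.75389355 -206.38387737] [-0.2  0.2  0.2 -1.1 -0.1  0.2  0.9]
[231 152  24  23 414]
[ 513.57172441 -149.77348317   50.        ]
60.66922181522348 68.92317434618666
```

>>> move_arm --motion "0 0 0 -5.45 2.1 0;0 0 0 -10.9 4.2 0;0 0 0 -16.35 6.3 0;0 0 0 -21.8 8.4 0;0 0 -1.5 -21.8 8.4 0;-0.1 0 -4 -21.8 8.4 0;-0.15 0 -6.5 -21.8 8.4 0;-0.15 0 -8.2 -21.8 8.4 0;-0.15 0 -8.6 -21.8 8.4 0;-0.15 0 -8.6 -21.8 8.4 0"

```text
time: 11.28
tool_pos: [527.4, -111.4, 140.2]
tcp_rot: [-109.1, 13.7, 13.0]
ft_force: [1.0, -0.3, -0.6]
finger_gap: 23.7
```

```bash
python3 q.py
python3 - <<'E'
from h import *
from scipy.spatial.transform import Rotation as Ro
s=readout.sense();n=-Ro.from_euler("xyz",s["tcp_rot"],degrees=True).as_matrix()[:,1]
S=np.array([514,-149,50]);print(n, s["joint_pos"].round(0));e=s["tool_pos"]-82.1*n-S;print("face-S",e,"along n",e@n,"lateral",e-(e@n)*n)
d=eyes.snapshot("side");c=proj("side",S).astype(int);print(c)
A=d["image"][c[1]-75:c[1]+45,c[0]-60:c[0]+60]
w=eyes.snapshot("wrist");print(proj(0,S,wk(w)))
cv2.imwrite("pics/c8.png",np.hstack([cv2.resize(A,(480,480),interpolation=3),cv2.resize(w["image"][100:260,200:305],(315,480),interpolation=3)]))
E
```

```text
11.4333 [ 528.6 -111.7  142.1] [ 0.61 -0.51 -1.03] [0.32 0.44 0.45] [-109.25   13.43   12.91] 23.05677140564283
[0.13966107 0.3703075  0.91835023] [  -3.    9.   96.  -22.   83. -104.]
face-S [ 4.21266207  6.53731846 18.24621025] along n 19.76557427814229 lateral [ 1.45218089 -0.782022    0.09449062]
[299 168]
[275.90902591 205.92323666]
```

View pics/c8.png

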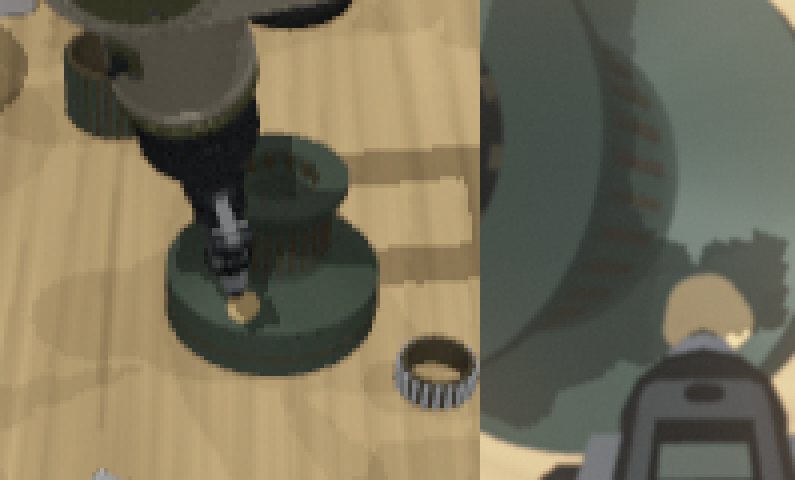

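>>> move_arm --motion "-0.07 -0.13 -0.35 0 0 0;-0.14 -0.27 -0.7 0 0 0;-0.21 -0.4 -1.05 0 0 0;-0.27 -0.53 -1.38 0 0 0;-0.27 -0.53 -1.38 0 0 0;-0.27 -0.53 -1.38 0 0 0;-0.27 -0.53 -1.38 0 0 0"

```text
time: 12.17
tool_pos: [525.7, -117.4, 127.8]
tcp_rot: [-109.2, 13.6, 12.9]
ft_force: [-0.6, -0.5, -1.8]
finger_gap: 23.3
```

```bash
cat > q2.py <<'E'
from h import *
from scipy.spatial.transform import Rotation as Ro
S=np.array([514,-149,50]);P=[];F=[];N=[]
for i in range(4):
    s=readout.sense();P.append(s["tool_pos"]);F.append(s["ft_force"]);N.append(-Ro.from_euler("xyz",s["tcp_rot"],degrees=True).as_matrix()[:,1]);im=eyes.snapshot("side")["image"]
p,f,n=(np.mean(x,0) for x in(P,F,N));e=p-82.1*n-S
print(s["time"],p.round(1),"n",n.round(3),"F",f.round(2),"F.n+w",(f+[0,0,1.45])@n,"along",e@n,"lat",(e-(e@n)*n).round(1),s["finger_gap"])
E
python3 q2.py
python3 - <<'E'
from h import *
d=eyes.snapshot("side")["image"];print(proj("side",(514,-149,50)))
A=d[120:190,265:335];t=eyes.snapshot("top")["image"]
cv2.imwrite("pics/c9.png",cv2.convertScaleAbs(cv2.resize(A,(560,560),interpolation=3),alpha=1.3))
E
```

```text
12.3167 [ 525.8 -117.4  128. ] n [0.142 0.37  0.918] F [-0.47  0.01 -1.4 ] F.n+w -0.013815196865828529 along 2.9035429063932376 lat [-0.3  0.2 -0. ] 23.715105874566586
[299.36529288 168.88644157]
```

View pics/c9.png

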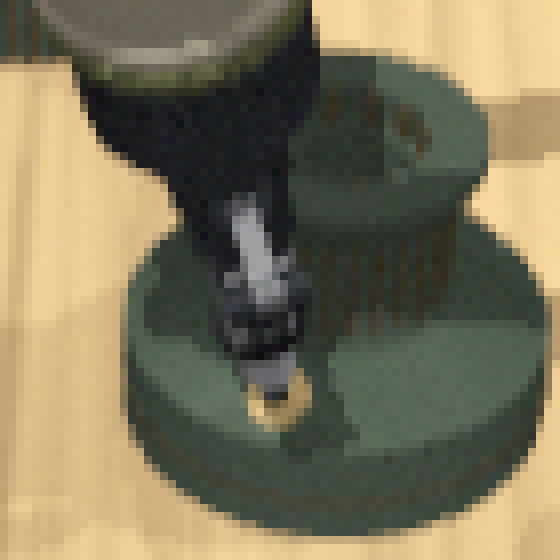

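The foot is at about (275,395), just over the bright spot, which spans x 247–313 with its bottom edge at 432. I'll re-measure the spot centroid from the stored unobstructed pictures to check the last millimetres.

Run:
```python
from h import *
import pickle
def cen(f,k,guess,sc,h):
    i=cv2.imread(f).astype(float);x,y=[int(round(v)) for v in guess]
    w=i[y-h:y+h+1,x-h:x+h+1];g=w[:,:,2]-w[:,:,0]*0.3   # red-rich
    lo,hi=np.percentile(g,20),np.percentile(g,97);m=(g>(lo+hi)/2).astype(np.uint8)
    n,l,st,ce=cv2.connectedComponentsWithStats(m,connectivity=4);j=l[h,h]
    c=ce[j]+[x-h,y-h];off=.5/sc-.5
    p=ray(0,(c[0]+.5)/sc-.5,(c[1]+.5)/sc-.5,50,k);print(f,guess,c.round(1),st[j],p.round(1))
S=(514,-149,50)
for f,k in(("side0",K["side"]),("top0",K["top"]),("w3",0),("w6",0),("w7",0)):
    k=k or pickle.load(open(f"pics/{f}.png.pkl","rb"))
    cen(f"pics/{f}.png",k,proj(0,S,k)/.7,1/.7,18 if f in("side0","top0") else 26)
```

```text
pics/side0.png [427.66470411 241.26634509] [427.9 241.8] [ 13  14  11  11 105] [ 513.9 -148.1   50. ]
pics/top0.png [500.3411137  340.05877335] [500.3 340.1] [ 11  11  15  15 172] [ 514.3 -148.6   50. ]
pics/w3.png [ 39.65261419 128.02563923] [ 38.5 127.1] [   1    4   50   43 1592] [ 513.6 -149.8   50. ]
pics/w6.png [145.51110986 157.81868871] [144.7 157.2] [   6    7   40   37 1109] [ 513.6 -149.7   50. ]
pics/w7.png [346.90468516 233.83263784] [346.2 233.4] [ 10   9  33  33 829] [ 513.7 -149.7   50. ]
```

>>> move_arm --motion "-0.02 -0.05 -0.12 0 0 0;-0.04 -0.1 -0.24 0 0 0;-0.06 -0.15 -0.37 0 0 0;-0.06 -0.15 -0.37 0 0 0;-0.06 -0.15 -0.37 0 0 0"

```text
time: 12.88
tool_pos: [525.2, -118.9, 124.3]
tcp_rot: [-109.2, 13.6, 12.9]
ft_force: [1.2, 0.7, 0.7]
finger_gap: 23.5
```

```bash
python3 q2.py
```

```text
13.0333 [ 525.2 -118.8  124.3] n [0.142 0.37  0.918] F [0.37 0.72 0.76] F.n+w 2.3448792811150883 along -1.0816549757805725 lat [-0.3  0.2 -0. ] 23.425975093381133
```

>>> move_arm --motion "-0.01 -0.03 -0.07 0 0 0;-0.02 -0.06 -0.14 0 0 0;-0.03 -0.09 -0.22 0 0 0;-0.03 -0.09 -0.22 0 0 0;-0.03 -0.09 -0.22 0 0 0;-0.03 -0.09 -0.22 0 0 0;-0.03 -0.09 -0.22 0 0 0;-0.03 -0.09 -0.22 0 0 0"

```text
time: 13.75
tool_pos: [524.9, -119.7, 122.1]
tcp_rot: [-109.2, 13.6, 12.9]
ft_force: [1.0, 1.0, 1.5]
finger_gap: 23.6
```

```bash
python3 q2.py;python3 q2.py
python3 - <<'E'
from h import *
d=eyes.snapshot("side")["image"][130:200,265:335]
cv2.imwrite("pics/c10.png",cv2.convertScaleAbs(cv2.resize(d,(560,560),interpolation=3),alpha=1.3))
E
```

```text
13.9 [ 524.9 -119.7  122.1] n [0.142 0.37  0.918] F [0.72 1.21 1.6 ] F.n+w 3.3500522477968446 along -3.5465171999368246 lat [-0.3  0.2 -0. ] 23.588300673800994
14.1 [ 524.9 -119.7  122. ] n [0.142 0.37  0.918] F [0.5  0.76 1.61] F.n+w 3.1600065743459154 along -3.5930894197890364 lat [-0.3  0.2 -0. ] 23.778034724706533
```

>>> move_arm --motion "-0.01 -0.02 -0.05 0 0 0;-0.01 -0.02 -0.05 0 0 0;-0.01 -0.02 -0.05 0 0 0;-0.01 -0.02 -0.05 0 0 0"

```text
time: 14.53
tool_pos: [524.8, -120.0, 121.5]
tcp_rot: [-109.2, 13.6, 12.9]
ft_force: [0.7, 2.2, 3.2]
finger_gap: 23.3
```

```bash
python3 q2.py;python3 q2.py
python3 - <<'E'
from h import *
import pickle
# drum/steps moved? compare flange & steps in side view against first picture
a=cv2.imread("pics/side0.png");b=cv2.resize(eyes.snapshot("side")["image"],(800,600),interpolation=cv2.INTER_CUBIC)
for n,(x,y,w,h) in dict(drum=(440,215,45,55),steps=(360,290,70,50),bearing=(475,245,45,40)).items():
    t=a[y:y+h,x:x+w];q=b[y-12:y+h+12,x-12:x+w+12];m=cv2.matchTemplate(q,t,cv2.TM_CCOEFF_NORMED);_,v,_,p=cv2.minMaxLoc(m);print(n,v,np.array(p)-12)
E
```

```text
14.6833 [ 524.8 -120.   121.5] n [0.142 0.37  0.918] F [1.13 1.49 2.41] F.n+w 4.252359601171354 along -4.1403760730407715 lat [-0.3  0.2 -0. ] 23.283750576316013
14.8833 [ 524.8 -120.   121.5] n [0.142 0.37  0.918] F [0.66 1.   1.75] F.n+w 3.3983405360167263 along -4.160416601341146 lat [-0.3  0.2 -0. ] 23.27933953889635
drum 0.9747079610824585 [0 0]
steps 0.9989623427391052 [0 0]
bearing 0.9995841383934021 [0 0]
```

About 3.8 N and 4.1 mm of travel, and nothing has moved. I'm handing in.

```bash
python3 -c "
from bench import r
print(r.hand_in())"
```

```text
the job is handed in; nothing more can be done
None
```

The job is done and handed in at about 15 s on the robot's clock. The gauge is still held on the drum's bare spot.

- **Check on the steps:** I gripped the gauge by its handle flats and stood it upright on the thickest step. The foot was pushed in about 4.2 mm (3.7 N) and held there for about 1.5 s.
- **Drum spot:** The foot is pushed in about 4.1 mm, judged from the tool position. Two force readings gave 3.4 N and 4.3 N, where 3.6 N is exactly half way. The tool lies within about half a degree of square to the metal. By the tool position, the foot is within 0.5 mm of the measured spot centre, though any offset of the gauge in the grip (up to about 1.5 mm) is not included.
- **Other things on the bench:** Comparing the side view with the first picture showed no shift of the drum, the steps or the bearing. I did not compare the other bystanders, but nothing touched them as far as I could tell.
- **Not checked:** I had used all 12 viewable pictures, so I did not see a picture of the final contact. The last one I saw showed the foot about 3 mm above the spot, just before contact.

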